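# Take a thickness reading on the lever gauge

## Task

Read the absorber plate hidden in the lever gauge: press the lever's pad down until the light spring feel clearly firms up, rest there for half a second at about 10 N (more than 20 N bends the gauge), and let the lever come fully back up. The loose pointer stays behind on the scale at the furthest travel; note it by sliding the rider along its rail until its index lines up with that pointer, without touching the pointer or disturbing the other things on the bench, then let go.

Things in the scene. Friction and masses are not known exactly. Their poses are not given: they have to be found in the camera images.
- gauge: bench gauge fixed to the table: grey base 300 (x) x 190 (y) x 15 mm; origin at the centre of its underside, on the table. Grey head at its +x end (x 60..150, y -50..75, top z 60 mm), lever hinge there between cheeks 125 mm high. Lever runs along -x at y +40 mm. White scale along x, pointer rail at y -30 mm, rider rail at y -75 mm. Turned by its yaw only.
- pad_top (a point): flat black thumb pad 44 x 40 x 8 mm on the lever's free end; this point: centre of its top face, 119 mm above the table when up. Press it straight down; it swings on a 180 mm arm. A light spring (1 to 5 N) yields until, at some unseen 15 to 40 mm of pad travel, different each time, it firms up: about 4 N more per mm from there. Over 20 N bends the gauge.
- lever (a joint): angle of the lever, rad: 0 = up (its spring brings it back there when released), grows as it is pressed; 0.01 rad is 1.8 mm at the pad. Pointer travel is 360 mm per rad of lever.
- drag_tip (a point): tip of the loose pointer's thin black flag (3 mm wide in gauge x, 32 mm above the table). The pointer starts near the head; pressing the lever pushes it along the gauge's -x, and it stays where it was pushed to (27 to 90 mm from zero, the zero being at gauge x +46 mm). Do not touch the pointer.
- drag: the loose pointer: brass block 8 x 14 x 11 mm with the flag, sliding on the middle rail, top 38 mm above the table. Origin 24 mm to the gauge's +y of drag_tip, at the same gauge x.
- rider_index (a point): tip of the rider's thin black index (3 mm wide in gauge x, 32 mm above the table) at the scale, opposite the pointer's flag. Lined up when it has the same gauge x as drag_tip (gauge y differs by 1 mm).
- rider_grip (a point): centre of the rider's upright aluminium fin, 60 mm above the table: fin 14 (gauge x) x 20 (gauge y) mm, top at 72 mm, its shoe's top at 33 mm. Slides along gauge x only, friction about 1.5 N, stays where it is left; starts near the -x end of its rail. Same gauge x as rider_index, which is 20 mm to its +y.
- rider (a joint): position of the rider along its rail, m: grows towards the gauge's -x; equals the pointer's travel when lined up. Range 0 to 0.125.
- vial_a: blue capped vial, diameter 30 x 62 mm, standing; origin at the centre of its underside. Leave standing.
- vial_b: the same as vial_a.
- calculator: black pocket calculator 150 x 75 x 14 mm, lying flat; leave in place. Origin at the centre of its underside.
- frame: square aluminium absorber frame 70 x 70 x 8 mm with a 30 mm hole, lying flat; leave in place. Origin at the centre of its underside.
- castle: dark steel source holder, diameter 60 mm with a neck, 60 mm high; leave in place. Origin at the centre of its underside.
- pen: blue pen 138 x 9 x 9 mm, lying flat; leave in place. Origin at the underside near its middle.
- eraser: white eraser 45 x 22 x 13 mm, lying near the pad end of the gauge; leave in place. Origin at the centre of its underside.

How it is judged:
By the outcome, as a careful person would: the job done as asked, in the order asked, and still so for the second after the job is handed in, with the robot touching nothing.
It also fails if it takes over 53 s, if anything falls off the work surface, if the arm or the gripper's body presses on something with over 40 N, if the wrist force passes 120 N, or if a joint passes its speed limit or range.

## Robot

A 6-joint arm with a two-finger parallel gripper is mounted at the origin on the work surface. World frame = base frame: x ahead of the robot, y to its left, z up, the work surface at z = 0. Lengths are in m, angles in rad, forces in N, time in s.
With the tool pointing down it reaches from about 0.425 to 0.95 m from the base axis. Payload 3.5 kg.
Tool frame: the origin (TCP) lies on the centre line of the jaws, within the pads' length; the fingertips stand 19 mm ahead of it and the grasp point (between the pads) is the TCP; z points along the fingers, y is the line along which they close (so a half turn about z gives the same grasp; the last joint's range is limited). The gripper opens to 85 mm and grips with 20 to 120 N. Pads are 22 mm wide; open, the fingers measure 114 mm over their backs; the gripper's body (76 mm by 85 mm) begins 54 mm behind the grasp point. The pads swing forward as they close: fully open they stand 13 mm farther back than shut.
Start: joints at [-1.319, 0.286, 1.577, -0, 1.279, -0.15], TCP at [0.264, -0.621, 0.25] pointing down, gripper open.
Joint ranges: [-2.77, 2.77], [-0.9, 2.22], [0.21, 2.48], [-1.53, 4.67], [0.24, 2.81], [-2.84, 2.84]. Speed limits (rad/s): [2.79, 2.79, 3.14, 3.14, 3.14, 3.14].

## Interface

Orientations are given as a unit quaternion [x, y, z, w].
In Python, from plant import status, cams, ctrl gives the robot as it stands.
- The arm moves only by the shell command python3 -m inch 'ROWS' [FORCE]. ROWS is JSON, a list of rows, each a list of 3 entries, a list of its own where there are three numbers: the opening, from -1 (shut) to 1 (fully open), then the shift along the tool's x, y, z in cm, then the turn about the tool's z in rad. In form: [[jaw, [dx, dy, dz], twist], ...]. A call has 1 to 20 rows; each row is the pose to reach, as a shift and turn from the pose commanded when the call began, along the tool's axes at that moment; what a row does not reach only later rows make up. A row lasts 1/10 s, in which the tool goes at most 50 mm and 8.59 degrees, less where a joint would pass 70% of its speed; a pose out of reach is approached as far as the arm can. A call with a gripper value outside its range is refused whole. The fingers move at their own pace and stop on an object; FORCE is the grip in N (left out, the last holds). Time passes only in rows, so rows that repeat a pose let the fingers close. It gives the time, the measured TCP pose, the force and the opening at its end, in the units of the state.
- status.get_state(): the state, without advancing time (a new reading comes with each control period).
- cams.read_camera(name): name is "scene" or "top" or "wrist"; returns the picture (400x640x3 uint8, blue, green, red); there is no depth.
- cams.calibration(name): a dict with "camera_matrix" (3x3 intrinsics, pixels), "cam_to_world" (4x4, takes a point from camera to world coordinates); the wrist camera has in their place "mount" (4x4, takes a point from camera to tool coordinates, whose origin is the TCP and whose axes are the flange's). Camera axes: x right, y down, z forward; pixel columns grow to the right and rows downward; lengths in m; the calibration is good to about 2 mm. A picture is of the moment at which its call begins: read the wrist's pose just before it. calibration takes no time and is no camera call.
- ctrl.sign_off(): hands the job in, once; it reports no verdict.
The state is a dict: "time": time; "qpos": joint angles; "dq": joint speeds; "joint_efforts": joint torques, N m; "eef_pos": TCP position; "tcp_rot": TCP orientation; "contact_force": force on the tool from outside, world axes, zero at the start; "wrist_torque": the same for the moment, N m; "opening": opening from 0.0 (shut) to 1.0 (fully open).
Only numpy, scipy, OpenCV 4.12 (cv2) and the standard library are available. Lean on these libraries where they do the work, as an engineer would, in place of code of your own. Each camera call takes 0.05 s, during which the arm holds its last target. There are 200 camera calls.

## Working session

There is one attempt and no reset: what is moved stays moved. The work goes in short steps, Python scripts to look and compute and a shell command to move; the robot and the scene stay as the last step left them, time stands still between calls to the robot, and variables do not carry over. Pictures are saved under pics/ and viewed, on a budget of 10 in all, crops included, one or two more only if the job needs it, and the job is handed in when it is done.

```bash
mkdir -p pics; ls
python3 - <<'E'
from plant import status,cams
import cv2,numpy as np
s=status.get_state();print({k:np.round(v,4).tolist() for k,v in s.items()})
for n in("top","scene"):
    cv2.imwrite(f"pics/{n}0.png",cams.read_camera(n))
for n in("top","scene","wrist"):
    c=cams.calibration(n);print(n,{k:np.round(v,4).tolist() for k,v in c.items()})
E
```

```text
pics
{'time': 0.0, 'qpos': [-1.319, 0.2872, 1.5782, -0.0, 1.2786, -0.15], 'dq': [-0.0005, -0.0004, -0.0013, -0.0007, 0.0004, -0.0008], 'joint_efforts': [0.0, -40.5979, -29.2628, -0.0001, 0.0058, 0.0], 'eef_pos': [0.2639, -0.6206, 0.2489], 'tcp_rot': [0.9799, 0.1996, -0.0001, -0.0012], 'contact_force': [-0.5669, 0.6066, -0.3978], 'wrist_torque': [-0.0256, -0.0057, 0.0091], 'opening': 1.0027}
top {'camera_matrix': [[470.4566, 0.0, 320.9287], [0.0, 470.4566, 203.2725], [0.0, 0.0, 1.0]], 'cam_to_world': [[-0.0212, -0.9947, 0.1007, 0.4215], [-0.9998, 0.0204, -0.0088, 0.0145], [0.0067, -0.1008, -0.9949, 1.1092], [0.0, 0.0, 0.0, 1.0]]}
scene {'camera_matrix': [[508.4352, 0.0, 314.8495], [0.0, 508.4352, 197.6814], [0.0, 0.0, 1.0]], 'cam_to_world': [[0.6055, 0.5163, -0.6056, 1.1744], [0.7958, -0.385, 0.4675, -0.4783], [0.0082, -0.765, -0.644, 0.778], [0.0, 0.0, 0.0, 1.0]]}
wrist {'camera_matrix': [[278.4263, 0.0, 316.694], [0.0, 278.4263, 200.4459], [0.0, 0.0, 1.0]], 'mount': [[0.0005, -0.9646, -0.2637, 0.0673], [1.0, 0.0005, -0.0, 0.0007], [0.0002, -0.2637, 0.9646, -0.1229], [0.0, 0.0, 0.0, 1.0]]}
```

View pics/top0.png

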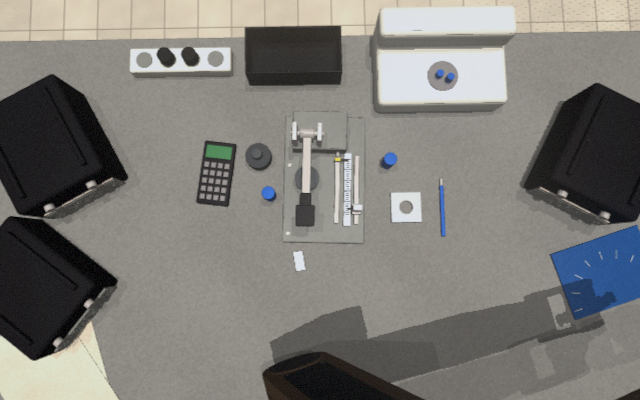

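View pics/scene0.png

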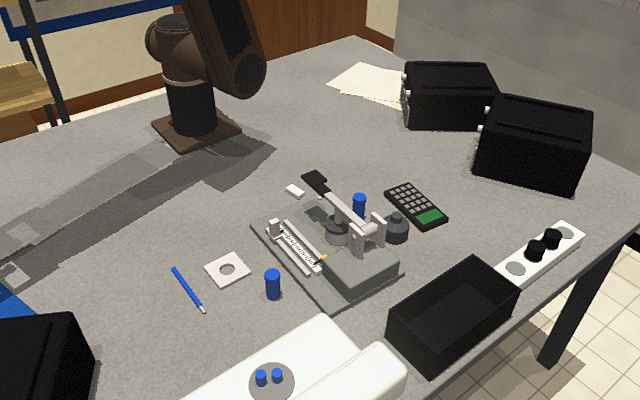

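The top view shows the gauge with its corners at about (287,112), (365,117), (364,243) and (283,241). The pad is near (305,215), the rider near (357,210) and the pointer near (338,157). The scene view agrees with this layout. I'll measure next.

```bash
cat > h.py <<'E'
from plant import status,cams
import cv2,numpy as np
from scipy.spatial.transform import Rotation as R
def pose(n,s=None):
    c=cams.calibration(n)
    if n!="wrist": return c["camera_matrix"],np.array(c["cam_to_world"])
    s=s or status.get_state();T=np.eye(4);T[:3,:3]=R.from_quat(s["tcp_rot"]).as_matrix();T[:3,3]=s["eef_pos"]
    return c["camera_matrix"],T@np.array(c["mount"])
def ray(u,v,z,K,T):
    d=T[:3,:3]@np.linalg.inv(np.array(K))@[u,v,1];return T[:3,3]+d*(z-T[2,3])/d[2]
def proj(p,K,T):
    q=np.array(K)@(np.linalg.inv(T)@np.append(p,1))[:3];return q[:2]/q[2]
E
python3 - <<'E'
from h import *
im=cv2.imread("pics/top0.png");K,T=pose("top")
m=(im.max(2)<45).astype(np.uint8);m[:, :290]=0;m[:,320:]=0;m[:195]=0;m[240:]=0
n,l,st,c=cv2.connectedComponentsWithStats(m)
print(st[1:],c[1:])
c=np.array([ray(*p,.015,K,T)for p in[(287,112),(365,117),(364,243),(283,241)]]);print(c.round(3),c.mean(0))
print("pad",ray(305,215,.119,K,T),"fin",ray(357,209,.072,K,T))
cv2.imwrite("pics/crop0.png",cv2.resize(im[100:260,270:380],None,fx=5,fy=5,interpolation=cv2.INTER_CUBIC)[:,:])
E
python3 -c "
import cv2;a=cv2.imread('pics/crop0.png');cv2.imwrite('pics/crop0.png',cv2.resize(a,None,fx=.75,fy=.75))"
```

```text
[] []
[[ 0.752  0.081  0.015]
 [ 0.737 -0.105  0.015]
 [ 0.438 -0.093  0.015]
 [ 0.446  0.095  0.015]] [ 0.59318332 -0.00553769  0.015     ]
pad [0.49747325 0.03984266 0.119     ] fin [ 0.51202296 -0.07428911  0.072     ]
```

View pics/crop0.png

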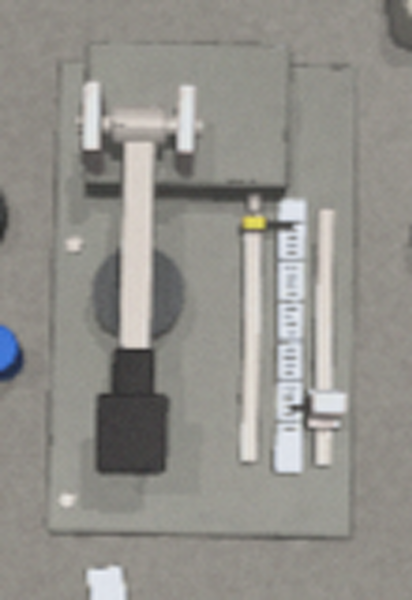

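The crop shows the base corners at (60,62), (355,67), (350,537) and (50,532). The pad centre is at (131,433), the fin top at (328,401) and the pointer block at (254,222).

Run:
```python
from h import *
K,T=pose("top")
f=lambda u,v,z:ray(270+(u+.5)/3.75-.5,100+(v+.5)/3.75-.5,z,K,T)
c=np.array([f(*p,.015)for p in[(60,62),(355,67),(350,537),(50,532)]]);g=c.mean(0)
e=(c[0]+c[1]-c[2]-c[3])/2;w=(c[0]+c[3]-c[1]-c[2])/2
print("size",np.linalg.norm(e),np.linalg.norm(w),"yaw",np.arctan2(e[1],e[0]),np.arctan2(-w[0],w[1]),"centre",g)
y=np.arctan2(e[1]*300-w[0]*190,e[0]*300+w[1]*190);x=np.array([np.cos(y),np.sin(y)])
G=np.array([x,[-x[1],x[0]]])
for n,p in dict(pad=f(131.5,433.5,.119),fin=f(328,401,.072),drag=f(254,222,.038)).items():print(n,p,G@(p-g)[:2])
pad=f(131.5,433.5,.119);s=status.get_state();RT=R.from_quat(s["tcp_rot"]).as_matrix()
print("pad from tcp, tool cm",RT.T@(pad+[0,0,.08]-s["eef_pos"])*100)
for a in(y+np.pi/2,y-np.pi/2):
    tx=np.array([np.cos(a),np.sin(a),0]);print("twist",np.arctan2(tx@RT[:,1],tx@RT[:,0]))
```

```text
size 0.29765166737105947 0.18647161282635033 yaw -0.03760473079492546 -0.03710369382882975 centre [ 0.59017948 -0.00364314  0.015     ]
pad [0.49699287 0.04048404 0.119     ] [-0.09477395  0.04060604]
fin [ 0.51742843 -0.07466709  0.072     ] [-0.0700399 -0.0736989]
drag [ 0.63228001 -0.03516842  0.038     ] [ 0.04325173 -0.02992634]
pad from tcp, tool cm [ 47.31082342 -51.72423073   5.13079061]
twist -1.1315444279522597
twist 2.0100482256375334
```

```bash
python3 -m inch '[[-1,[47.3,-51.7,4],-1.13],[-1,[47.3,-51.7,4],-1.13],[-1,[47.3,-51.7,4],-1.13],[-1,[47.3,-51.7,4],-1.13],[-1,[47.3,-51.7,4],-1.13],[-1,[47.3,-51.7,4],-1.13],[-1,[47.3,-51.7,4],-1.13],[-1,[47.3,-51.7,4],-1.13],[-1,[47.3,-51.7,4],-1.13],[-1,[47.3,-51.7,4],-1.13],[-1,[47.3,-51.7,4],-1.13],[-1,[47.3,-51.7,4],-1.13],[-1,[47.3,-51.7,4],-1.13],[-1,[47.3,-51.7,4],-1.13],[-1,[47.3,-51.7,4],-1.13],[-1,[47.3,-51.7,4],-1.13],[-1,[47.3,-51.7,4],-1.13],[-1,[47.3,-51.7,4],-1.13],[-1,[47.3,-51.7,4],-1.13],[-1,[47.3,-51.7,4],-1.13]]'
python3 - <<'E'
from h import *
s=status.get_state();print({k:np.round(v,4).tolist() for k,v in s.items()},R.from_quat(s["tcp_rot"]).as_matrix().round(3).tolist())
cv2.imwrite("pics/w1.png",cams.read_camera("wrist"))
E
```

```text
time: 2.1
eef_pos: [0.4971, 0.0386, 0.2105]
tcp_rot: [0.721, 0.693, 0.0, 0.0]
contact_force: [0.6, 0.5, 0.1]
opening: 0.0
{'time': 2.1, 'qpos': [-0.1263, -0.0707, 2.0406, -0.0, 1.1715, -0.0854], 'dq': [0.0078, 0.003, -0.0029, 0.0018, 0.0008, 0.0006], 'joint_efforts': [0.0141, -25.2232, -28.0352, 0.0006, 0.0007, -0.0006], 'eef_pos': [0.4971, 0.0386, 0.2105], 'tcp_rot': [0.7214, 0.6925, 0.0001, 0.0001], 'contact_force': [0.5696, 0.4742, 0.1], 'wrist_torque': [0.02, -0.027, -0.0525], 'opening': 0.0005} [[0.041, 0.999, 0.0], [0.999, -0.041, -0.0], [-0.0, 0.0, -1.0]]
```

View pics/w1.png

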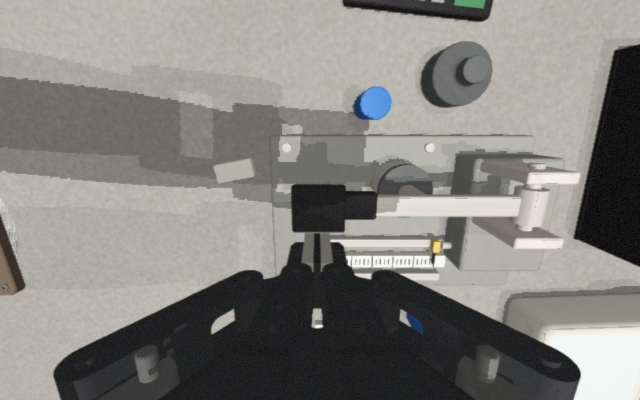

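The wrist view shows the pad at columns 292–345, rows 184–231, with the shut fingertips over its lower edge. The pointer is at (436,246). I'll check the pad centre with this view.

```bash
python3 - <<'E'
from h import *
K,T=pose("wrist")
for p in[(292,184),(345,184),(292,231),(345,231),(318.5,207.5)]:print(ray(*p,.119,K,T))
E
python3 -m inch '[[-1,[0,0,2.5],0],[-1,[0,0,4.5],0],[-1,[0,0,6],0],[-1,[0,0,6.5],0],[-1,[0,0,6.5],0]]'
```

```text
[0.47947485 0.06058631 0.119     ]
[0.52106914 0.05891351 0.119     ]
[0.47696893 0.02120363 0.119     ]
[0.5205413  0.01945026 0.119     ]
[0.4995309  0.04049627 0.119     ]
time: 2.65
eef_pos: [0.4967, 0.0394, 0.1447]
tcp_rot: [0.721, 0.693, -0.001, -0.001]
contact_force: [-0.4, 1.3, 0.4]
opening: 0.001
```

```bash
python3 -m inch '[[-1,[0.2,0.1,0.3],0],[-1,[0.2,0.1,0.6],0],[-1,[0.2,0.1,0.9],0],[-1,[0.2,0.1,1.1],0],[-1,[0.2,0.1,1.1],0]]'; python3 -m inch '[[-1,[0,0,0.2],0],[-1,[0,0,0.4],0],[-1,[0,0,0.6],0],[-1,[0,0,0.8],0],[-1,[0,0,0.8],0]]';python3 -m inch '[[-1,[0,0,0.1],0],[-1,[0,0,0.2],0],[-1,[0,0,0.2],0]]'
```

```text
time: 3.15
eef_pos: [0.4986, 0.0415, 0.1347]
tcp_rot: [0.721, 0.693, 0.0, 0.0]
contact_force: [0.9, 0.5, 2.0]
opening: 0.004
time: 3.65
eef_pos: [0.4983, 0.0416, 0.1261]
tcp_rot: [0.721, 0.693, 0.0, 0.0]
contact_force: [0.3, 0.6, 2.4]
opening: 0.001
time: 3.95
eef_pos: [0.4983, 0.0415, 0.1243]
tcp_rot: [0.721, 0.693, 0.0, 0.0]
contact_force: [0.4, -0.1, 3.0]
opening: 0.003
```

```bash
cat > ok.py <<'E'
import sys,numpy as np
from plant import status
s=status.get_state();sys.exit(s["contact_force"][2]>6)
E
python3 -m inch '[[-1,[0,0,0.1],0],[-1,[0,0,0.15],0],[-1,[0,0,0.15],0]]' && python3 ok.py && python3 -m inch '[[-1,[0,0,0.1],0],[-1,[0,0,0.15],0],[-1,[0,0,0.15],0]]' && python3 ok.py && python3 -m inch '[[-1,[0,0,0.1],0],[-1,[0,0,0.15],0],[-1,[0,0,0.15],0]]' && python3 ok.py && python3 -m inch '[[-1,[0,0,0.1],0],[-1,[0,0,0.15],0],[-1,[0,0,0.15],0]]' && python3 ok.py && python3 -m inch '[[-1,[0,0,0.1],0],[-1,[0,0,0.15],0],[-1,[0,0,0.15],0]]' && python3 ok.py && python3 -m inch '[[-1,[0,0,0.1],0],[-1,[0,0,0.15],0],[-1,[0,0,0.15],0]]'
```

```text
time: 4.25
eef_pos: [0.4983, 0.0415, 0.1228]
tcp_rot: [0.721, 0.693, 0.0, 0.0]
contact_force: [0.3, 0.6, 2.9]
opening: -0.001False
```

```bash
sed -i 's/sys.exit(\(.*\))$/sys.exit(int(\1))/' ok.py
python3 -m inch '[[-1,[0,0,0.1],0],[-1,[0,0,0.15],0],[-1,[0,0,0.15],0]]' && python3 ok.py && python3 -m inch '[[-1,[0,0,0.1],0],[-1,[0,0,0.15],0],[-1,[0,0,0.15],0]]' && python3 ok.py && python3 -m inch '[[-1,[0,0,0.1],0],[-1,[0,0,0.15],0],[-1,[0,0,0.15],0]]' && python3 ok.py && python3 -m inch '[[-1,[0,0,0.1],0],[-1,[0,0,0.15],0],[-1,[0,0,0.15],0]]' && python3 ok.py && python3 -m inch '[[-1,[0,0,0.1],0],[-1,[0,0,0.15],0],[-1,[0,0,0.15],0]]' && python3 ok.py && python3 -m inch '[[-1,[0,0,0.1],0],[-1,[0,0,0.15],0],[-1,[0,0,0.15],0]]'
```

```text
time: 4.55
eef_pos: [0.4983, 0.0415, 0.1213]
tcp_rot: [0.721, 0.693, 0.0, 0.0]
contact_force: [1.2, 0.5, 2.4]
opening: -0.002
time: 4.85
eef_pos: [0.4983, 0.0415, 0.1198]
tcp_rot: [0.721, 0.693, 0.0, 0.0]
contact_force: [1.0, 1.9, 3.3]
opening: 0.003
time: 5.15
eef_pos: [0.4983, 0.0415, 0.1183]
tcp_rot: [0.721, 0.693, 0.0, 0.0]
contact_force: [1.5, 1.5, 3.1]
opening: -0.002
time: 5.45
eef_pos: [0.4984, 0.0415, 0.1168]
tcp_rot: [0.721, 0.693, 0.0, 0.0]
contact_force: [1.8, 0.5, 3.0]
opening: -0.002
time: 5.75
eef_pos: [0.4984, 0.0415, 0.1154]
tcp_rot: [0.721, 0.693, 0.0, 0.0]
contact_force: [1.7, 0.5, 3.7]
opening: 0.002
time: 6.05
eef_pos: [0.4983, 0.0415, 0.1138]
tcp_rot: [0.721, 0.693, 0.0, 0.0]
contact_force: [1.9, 0.4, 3.5]
opening: 0.003
```

```bash
python3 -m inch '[[-1,[0,0,0.1],0],[-1,[0,0,0.15],0],[-1,[0,0,0.15],0]]' && python3 ok.py && python3 -m inch '[[-1,[0,0,0.1],0],[-1,[0,0,0.15],0],[-1,[0,0,0.15],0]]' && python3 ok.py && python3 -m inch '[[-1,[0,0,0.1],0],[-1,[0,0,0.15],0],[-1,[0,0,0.15],0]]' && python3 ok.py && python3 -m inch '[[-1,[0,0,0.1],0],[-1,[0,0,0.15],0],[-1,[0,0,0.15],0]]' && python3 ok.py && python3 -m inch '[[-1,[0,0,0.1],0],[-1,[0,0,0.15],0],[-1,[0,0,0.15],0]]' && python3 ok.py && python3 -m inch '[[-1,[0,0,0.1],0],[-1,[0,0,0.15],0],[-1,[0,0,0.15],0]]'  && python3 ok.py && python3 -m inch '[[-1,[0,0,0.1],0],[-1,[0,0,0.15],0],[-1,[0,0,0.15],0]]' && python3 ok.py && python3 -m inch '[[-1,[0,0,0.1],0],[-1,[0,0,0.15],0],[-1,[0,0,0.15],0]]'
```

```text
time: 6.35
eef_pos: [0.4982, 0.0415, 0.1123]
tcp_rot: [0.721, 0.693, -0.0, 0.0]
contact_force: [2.2, -0.1, 3.2]
opening: 0.002
time: 6.65
eef_pos: [0.4982, 0.0415, 0.1108]
tcp_rot: [0.721, 0.693, -0.0, 0.0]
contact_force: [2.2, -0.1, 3.6]
opening: -0.002
time: 6.95
eef_pos: [0.4982, 0.0415, 0.1093]
tcp_rot: [0.721, 0.693, -0.0, 0.0]
contact_force: [0.8, 0.6, 3.6]
opening: -0.0
time: 7.25
eef_pos: [0.4982, 0.0415, 0.1077]
tcp_rot: [0.721, 0.693, -0.0, -0.0]
contact_force: [1.3, -1.0, 4.4]
opening: 0.001
time: 7.55
eef_pos: [0.4982, 0.0415, 0.1062]
tcp_rot: [0.721, 0.693, -0.0, -0.0]
contact_force: [1.2, -0.0, 3.7]
opening: 0.003
time: 7.85
eef_pos: [0.4982, 0.0416, 0.1048]
tcp_rot: [0.721, 0.693, -0.0, -0.0]
contact_force: [2.3, -0.2, 3.5]
opening: 0.0
time: 8.15
eef_pos: [0.4983, 0.0415, 0.1037]
tcp_rot: [0.721, 0.693, -0.0, 0.0]
contact_force: [1.3, -0.5, 7.3]
opening: -0.0
```

```bash
python3 -m inch '[[-1,[0,0,0.06],0],[-1,[0,0,0.06],0]]'
```

```text
time: 8.35
eef_pos: [0.4984, 0.0416, 0.1034]
tcp_rot: [0.721, 0.693, -0.0, -0.0]
contact_force: [0.7, -0.1, 7.6]
opening: -0.001
```

```bash
python3 -m inch '[[-1,[0,0,0.08],0],[-1,[0,0,0.08],0],[-1,[0,0,0.08],0]]'
```

```text
time: 8.65
eef_pos: [0.4985, 0.0415, 0.1029]
tcp_rot: [0.721, 0.693, -0.0, 0.0]
contact_force: [-0.4, -0.5, 9.4]
opening: 0.0
```

```bash
python3 -m inch '[[-1,[0,0,0.03],0],[-1,[0,0,0.03],0],[-1,[0,0,0.03],0],[-1,[0,0,0.03],0]]';python3 -m inch '[[-1,[0,0,0],0],[-1,[0,0,0],0],[-1,[0,0,0],0],[-1,[0,0,0],0]]'
```

```text
time: 9.05
eef_pos: [0.4985, 0.0415, 0.1028]
tcp_rot: [0.721, 0.693, -0.0, 0.0]
contact_force: [-0.8, -0.8, 10.1]
opening: 0.005
time: 9.45
eef_pos: [0.4985, 0.0415, 0.1028]
tcp_rot: [0.721, 0.693, -0.0, 0.0]
contact_force: [-0.7, -0.5, 10.2]
opening: -0.001
```

```bash
python3 -m inch '[[-1,[0,0,-0.3],0],[-1,[0,0,-0.7],0],[-1,[0,0,-1.1],0],[-1,[0,0,-1.5],0],[-1,[0,0,-1.9],0],[-1,[0,0,-2.3],0],[-1,[0,0,-2.7],0],[-1,[0,0,-3.1],0],[-1,[0,0,-3.5],0],[-1,[0,0,-4],0],[-1,[0,0,-7],0],[-1,[0,0,-11],0],[-1,[-5,1,-12],0],[-1,[-10,2,-12],0],[-1,[-15,2.4,-12],0],[-1,[-15,2.4,-12],0],[-1,[-15,2.4,-12],0]]'
python3 - <<'E'
from h import *
s=status.get_state();im=cams.read_camera("wrist");cv2.imwrite("pics/w2.png",im);np.savez("w2.npz",p=s["eef_pos"],q=s["tcp_rot"])
cv2.imwrite("pics/t2.png",cams.read_camera("top"))
print(s["eef_pos"],s["contact_force"])
E
```

```text
time: 11.15
eef_pos: [0.5163, -0.1104, 0.2215]
tcp_rot: [0.722, 0.692, 0.0, -0.0]
contact_force: [-0.3, 0.1, -0.3]
opening: 0.001
[ 0.51631001 -0.11039954  0.22152077] [-0.292663    0.09686854 -0.26383695]
```

View pics/w2.png

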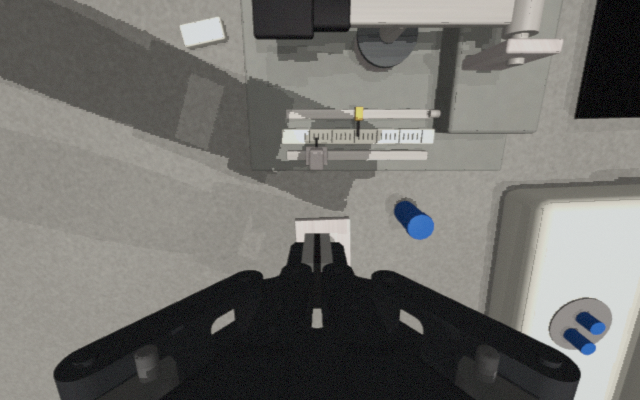

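The wrist view shows the pointer block at (359,113) with its flag down to about (358,135), and the rider at (317,158) with its index at about (317,140). The lever is back up. Next I'll get the offsets at sub-pixel level.

Run:
```python
from h import *
im=cv2.imread("pics/w2.png");g=im.max(2).astype(int)
for r in range(112,166,2):print(r,"P",g[r,350:368].tolist(),"R",g[r,306:330].tolist())
cv2.imwrite("pics/c2.png",cv2.resize(im[100:175,280:380],None,fx=8,fy=8,interpolation=cv2.INTER_NEAREST))
```

```text
112 P [204, 204, 203, 184, 140, 133, 199, 214, 215, 215, 213, 213, 211, 208, 204, 204, 203, 203] R [149, 147, 147, 147, 145, 147, 147, 146, 146, 145, 147, 144, 146, 148, 149, 148, 149, 147, 147, 147, 147, 149, 146, 148]
114 P [190, 198, 198, 182, 143, 139, 201, 212, 214, 214, 214, 213, 212, 207, 204, 204, 204, 204] R [143, 145, 145, 144, 142, 142, 144, 142, 142, 144, 145, 143, 144, 144, 143, 145, 146, 147, 147, 146, 144, 143, 142, 146]
116 P [145, 146, 147, 162, 128, 141, 197, 207, 213, 213, 213, 212, 209, 206, 205, 206, 205, 204] R [145, 148, 147, 145, 148, 147, 145, 146, 145, 145, 145, 145, 146, 146, 147, 146, 146, 146, 148, 150, 147, 147, 148, 147]
118 P [123, 123, 119, 103, 97, 122, 166, 177, 200, 189, 184, 181, 170, 173, 178, 177, 177, 175] R [133, 135, 149, 165, 146, 131, 127, 124, 128, 125, 124, 128, 126, 124, 127, 124, 124, 126, 125, 125, 123, 126, 124, 125]
120 P [93, 83, 79, 73, 83, 92, 110, 107, 105, 104, 116, 120, 109, 108, 139, 145, 147, 147] R [146, 147, 148, 148, 146, 144, 143, 143, 141, 112, 107, 104, 102, 106, 104, 104, 102, 106, 103, 105, 99, 96, 91, 96]
122 P [96, 
[... 4005 characters left out ...]
, 128, 118, 132, 134, 131, 128, 137, 142]
160 P [103, 102, 103, 102, 101, 99, 100, 100, 101, 102, 103, 101, 103, 103, 102, 114, 141, 149] R [123, 131, 116, 114, 127, 137, 140, 138, 139, 135, 138, 138, 140, 137, 138, 136, 128, 122, 129, 133, 130, 110, 111, 110]
162 P [105, 106, 105, 104, 105, 104, 105, 105, 102, 104, 105, 106, 103, 106, 104, 104, 105, 105] R [124, 133, 124, 115, 129, 139, 141, 139, 142, 137, 137, 140, 138, 137, 138, 137, 131, 119, 130, 138, 132, 115, 105, 108]
164 P [105, 104, 106, 102, 105, 107, 105, 105, 107, 104, 105, 106, 103, 105, 108, 105, 106, 105] R [122, 129, 118, 111, 125, 139, 140, 141, 140, 138, 137, 139, 140, 140, 137, 137, 129, 115, 124, 131, 138, 119, 104, 105]
```

View pics/c2.png

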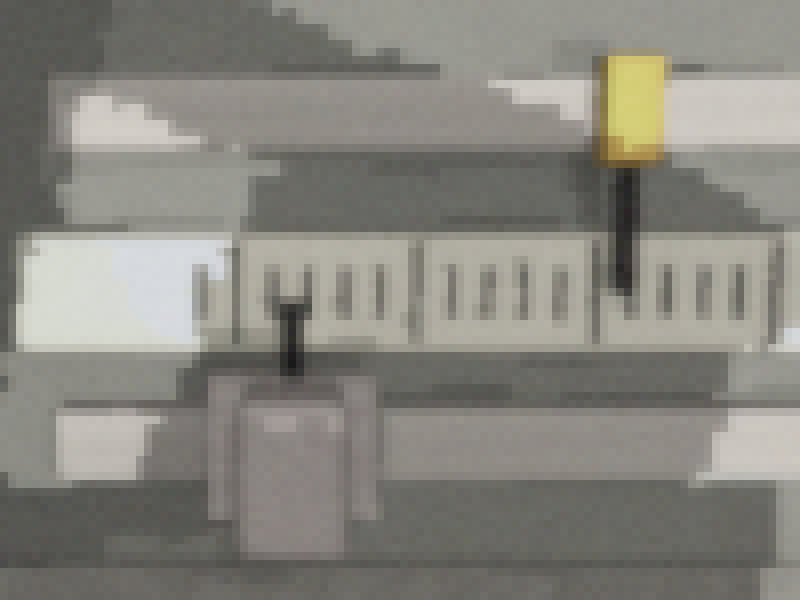

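The crop puts the pointer flag at column 357.5 (rows 122–136) and the rider index at column 315.9 (rows 138–146). The fin top spans columns 310–323.

Run:
```python
from h import *
d=np.load("w2.npz");s=dict(eef_pos=d["p"],tcp_rot=d["q"]);K,T=pose("wrist",s)
a=-.0375;x=np.array([np.cos(a),np.sin(a),0]);yv=np.array([-x[1],x[0],0])
P=ray(357.45,134,.032,K,T);I=ray(315.86,141,.032,K,T);F=ray(316.5,159.5,.072,K,T);D=ray(359,112,.038,K,T)
print("drag",P,"idx",I,"fin",F,"gauge diff P-I",(P-I)@x,(P-I)@yv,"fin-idx",(F-I)@x,(F-I)@yv,"dragblock-P",(D-P)@x)
grip=I-.020*yv;grip[2]=.060
e=R.from_quat(d["q"]).as_matrix().T
print("grip",grip,"tool cm",e@(grip-d["p"])*100,"tool y vs gauge x deg",np.degrees(np.arccos(abs(e[1]@x))))
o=ray(315.86,141,.032,K,T)
```

```text
drag [ 0.56399957 -0.05608225  0.032     ] idx [ 0.51829855 -0.06167832  0.032     ] fin [ 0.5183871 -0.0771303  0.072    ] gauge diff P-I 0.045459088246524296 0.007305521816620067 fin-idx 0.0006678029124702162 -0.015437800607523495 dragblock-P -1.307689993180967e-06
grip [ 0.51754872 -0.08166426  0.06      ] tool cm [2.86796965e+00 3.03600990e-03 1.61535399e+01] tool y vs gauge x deg 0.25735247828464
```

```bash
python3 -m inch '[[0,[1.5,0,3],0],[0,[2.95,0,7],0],[0,[2.95,0,9.5],0],[0,[2.95,0,9.5],0],[0,[2.95,0,9.5],0]]'
python3 - <<'E'
from h import *
s=status.get_state();im=cams.read_camera("wrist");cv2.imwrite("pics/w3.png",im);print(s["eef_pos"])
E
```

```text
time: 11.75
eef_pos: [0.5176, -0.0786, 0.127]
tcp_rot: [0.72, 0.694, 0.0, -0.0]
contact_force: [0.1, 0.1, -0.6]
opening: 0.496
[ 0.51764687 -0.0786216   0.12696515]
```

View pics/w3.png

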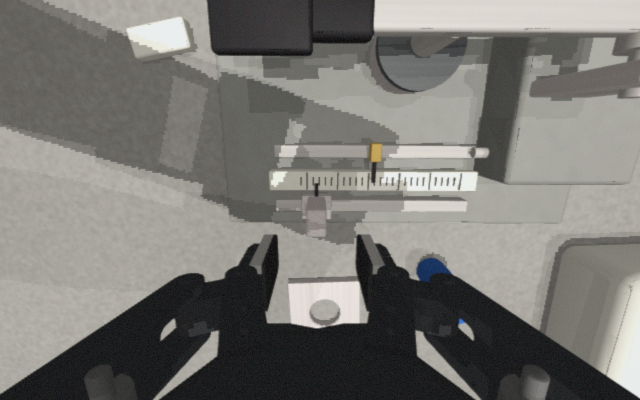

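The view is centred: the jaws are at columns 276 and 357 and the fin is at 316. I'll descend and grip gently.

```bash
python3 -m inch '[[0,[0,0,2.5],0],[0,[0,0,4.5],0],[0,[0,0,6],0],[0,[0,0,6.6],0],[0,[0,0,6.6],0],[0,[0,0,6.6],0]]' && python3 -m inch '[[-0.3,[0,0,0],0],[-0.5,[0,0,0],0],[-0.6,[0,0,0],0],[-0.7,[0,0,0],0],[-1,[0,0,0],0],[-1,[0,0,0],0],[-1,[0,0,0],0],[-1,[0,0,0],0]]' 20
```

```text
time: 12.4
eef_pos: [0.5184, -0.0801, 0.0617]
tcp_rot: [0.721, 0.693, 0.0, 0.001]
contact_force: [-0.3, 0.4, 0.0]
opening: 0.501
time: 13.2
eef_pos: [0.5178, -0.0799, 0.0611]
tcp_rot: [0.721, 0.693, 0.0, 0.0]
contact_force: [-1.6, 1.0, 5.1]
opening: 0.16
```

```bash
python3 -m inch '[[-1,[0,0.3,-0.1],0],[-1,[0,0.8,-0.1],0],[-1,[0,1.3,-0.1],0],[-1,[0,1.8,-0.1],0],[-1,[0,2.3,-0.1],0],[-1,[0,2.8,-0.1],0],[-1,[0,3.3,-0.1],0],[-1,[0,3.8,-0.1],0],[-1,[0,4.3,-0.1],0],[-1,[0,4.5,-0.1],0],[-1,[0,4.5,-0.1],0],[-1,[0,4.5,-0.1],0]]'
python3 - <<'E'
from h import *
s=status.get_state();im=cams.read_camera("wrist");np.savez("w4.npz",p=s["eef_pos"],q=s["tcp_rot"]);cv2.imwrite("pics/w4full.png",im)
K,T=pose("wrist",s);a=-.0375;yv=np.array([-np.sin(a),np.cos(a),0])
p=s["eef_pos"]+.02*yv;p[2]=.032;u,v=proj(p,K,T).astype(int);print(u,v,s["eef_pos"])
cv2.imwrite("pics/w4.png",cv2.resize(im[v-50:v+50,u-65:u+65],None,fx=6,fy=6,interpolation=cv2.INTER_NEAREST))
E
```

```text
time: 14.4
eef_pos: [0.5628, -0.0817, 0.0612]
tcp_rot: [0.721, 0.693, 0.0, 0.001]
contact_force: [1.4, -3.6, -6.1]
opening: 0.156
315 208 [ 0.56275268 -0.08167445  0.06122618]
```

View pics/w4.png

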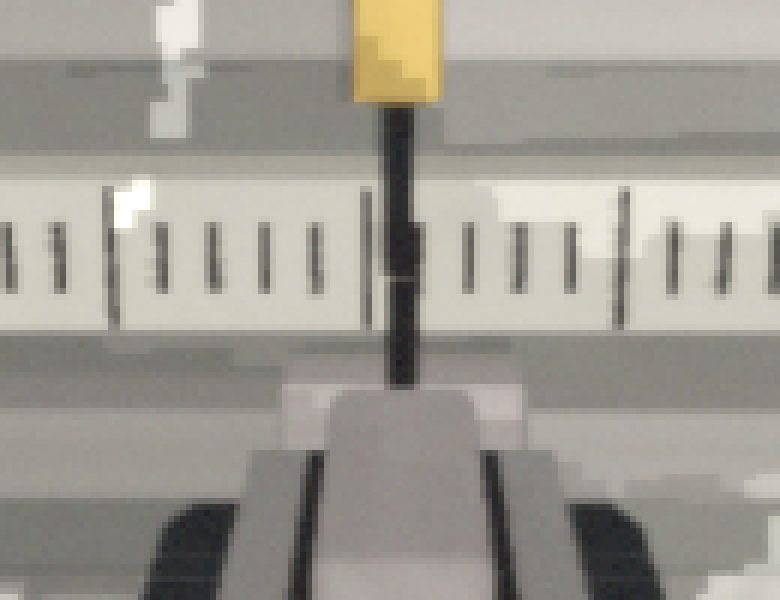

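The crop shows the flag and index nearly collinear: the flag centre is at about 399 and the index centre at about 403 crop pixels, six to one. I'll measure that at sub-pixel level.

```bash
cat > al.py <<'E'
from h import *
import sys
im=cv2.imread(sys.argv[1]).max(2).astype(float);u0,v0=315-65,208-50
def cen(r,c0,c1):
    w=np.clip(100-im[r,c0:c1],0,None);return (w*np.arange(c0,c1)).sum()/w.sum()
P=[cen(r,u0+61,u0+73)for r in range(v0+19,v0+36)];I=[cen(r,u0+61,u0+73)for r in range(v0+49,v0+63)]
print(np.round(P,2),np.round(I,2))
d=np.load(sys.argv[2]);K,T=pose("wrist",dict(eef_pos=d["p"],tcp_rot=d["q"]));a=-.0375;x=np.array([np.cos(a),np.sin(a),0])
A=ray(np.median(P),v0+40,.032,K,T);B=ray(np.median(I),v0+55,.032,K,T);print("rider must move +x gauge mm",(A-B)@x*1000)
E
python3 al.py pics/w4full.png w4.npz
```

```text
[315.95 315.94 316.   315.91 315.8  315.82 315.87 315.88 315.87 315.85
 315.92 315.87 315.95 315.91 315.87 315.9  315.88] [316.68 316.68 316.63 316.72 316.64 316.63 316.79 316.68 316.58 316.56
 316.59 316.61 316.59 316.59]
rider must move +x gauge mm -0.41042378817606723
```

```bash
python3 -m inch '[[-1,[0.1,-0.04,0.05],0],[-1,[0.1,-0.04,0.05],0],[-1,[0.1,-0.04,0.05],0]]'
python3 - <<'E'
from h import *
s=status.get_state();im=cams.read_camera("wrist");np.savez("w5.npz",p=s["eef_pos"],q=s["tcp_rot"]);cv2.imwrite("pics/w5full.png",im)
E
python3 al.py pics/w5full.png w5.npz
```

```text
time: 14.75
eef_pos: [0.5625, -0.0816, 0.0612]
tcp_rot: [0.721, 0.693, -0.0, 0.001]
contact_force: [1.4, -6.4, -6.0]
opening: 0.157
[316.16 316.14 316.2  316.14 316.14 316.2  316.23 316.42 316.43 316.44
 316.42 316.35 316.36 316.36 316.36 316.35 316.38] [316.77 316.65 316.68 316.65 316.66 316.68 316.85 316.59 316.62 316.55
 316.58 316.56 316.51 316.56]
rider must move +x gauge mm -0.1512071048718136
```

```bash
python3 -m inch '[[-1,[-0.2,-0.02,0.1],0],[-1,[-0.2,-0.02,0.1],0],[-1,[-0.2,-0.02,0.1],0]]'
python3 - <<'E'
from h import *
s=status.get_state();im=cams.read_camera("wrist");np.savez("w6.npz",p=s["eef_pos"],q=s["tcp_rot"]);cv2.imwrite("pics/w6full.png",im)
E
python3 al.py pics/w6full.png w6.npz
```

```text
time: 15.1
eef_pos: [0.5625, -0.0818, 0.0611]
tcp_rot: [0.721, 0.693, 0.001, 0.0]
contact_force: [-0.2, 2.1, 2.7]
opening: 0.162
[316.21 316.19 316.22 316.22 316.21 316.22 316.23 316.38 316.39 316.43
 316.36 316.36 316.35 316.32 316.41 316.39 316.37] [316.72 316.72 316.65 316.62 316.59 316.54 316.43 316.46 316.55 316.52
 316.59 316.52 316.54 316.55]
rider must move +x gauge mm -0.09963227097412714
```

```bash
python3 -m inch '[[-0.6,[0,0,0],0],[-0.5,[0,0,0],0],[-0.3,[0,0,0],0],[0,[0,0,0],0],[0,[0,0,0],0],[0,[0,0,0],0],[0,[0,0,-2],0],[0,[0,0,-5],0],[0,[0,0,-9],0],[0,[-1.5,0,-12],0],[0,[-3,0,-14],0],[0,[-3,0,-14],0],[0,[-3,0,-14],0]]'
python3 - <<'E'
from h import *
s=status.get_state();im=cams.read_camera("wrist");np.savez("w7.npz",p=s["eef_pos"],q=s["tcp_rot"]);cv2.imwrite("pics/w7full.png",im)
t=cams.read_camera("top");cv2.imwrite("pics/t7.png",t)
a=cv2.imread("pics/top0.png")
K,T=pose("wrist",s);u,v=proj(np.array([.563,-.061,.032]),K,T).astype(int);print(u,v)
c=cv2.resize(im[v-40:v+40,u-60:u+60],None,fx=5,fy=5,interpolation=cv2.INTER_NEAREST)[:,:600]
t2=cv2.resize(t[100:290,170:470],(600,380));cv2.imwrite("pics/fin.png",np.vstack([c[:220*1],t2]) if 0 else np.vstack([c[100:320],t2]))
g=im.max(2)
for r in range(v-16,v+17,2):print(r,g[r,u-9:u+10].tolist())
E
```

```text
time: 16.45
eef_pos: [0.5604, -0.1124, 0.1997]
tcp_rot: [0.721, 0.693, 0.0, -0.0]
contact_force: [-0.7, 0.3, -0.2]
opening: 0.501
316 139
123 [151, 152, 146, 124, 112, 98, 84, 78, 76, 55, 39, 45, 83, 97, 105, 104, 102, 105, 104]
125 [149, 124, 113, 104, 104, 100, 92, 86, 77, 57, 39, 43, 83, 102, 104, 105, 106, 106, 105]
127 [138, 106, 95, 89, 102, 106, 91, 86, 80, 55, 44, 43, 78, 101, 105, 103, 102, 102, 100]
129 [159, 141, 130, 133, 132, 131, 125, 117, 116, 81, 42, 50, 98, 126, 129, 128, 130, 130, 131]
131 [211, 188, 179, 176, 178, 176, 156, 110, 115, 88, 48, 61, 135, 168, 174, 174, 174, 176, 176]
133 [178, 178, 173, 172, 176, 178, 172, 122, 114, 85, 47, 58, 131, 168, 174, 174, 172, 168, 171]
135 [177, 175, 134, 121, 168, 176, 172, 117, 117, 84, 50, 38, 73, 160, 175, 172, 154, 108, 159]
137 [176, 172, 133, 123, 165, 176, 171, 122, 118, 107, 83, 69, 80, 162, 175, 174, 152, 117, 164]
139 [176, 174, 133, 122, 166, 176, 170, 121, 128, 108, 67, 46, 75, 159, 176, 173, 143, 108, 163]
141 [174, 173, 163, 160, 172, 174, 170, 126, 130, 107, 63, 61, 132, 168, 178, 174, 174, 173, 177]
143 [147, 148, 147, 146, 147, 147, 148, 101, 102, 89, 59, 60, 135, 169, 175, 174, 175, 175, 172]
145 [88, 87, 88, 85, 85, 85, 87, 82, 81, 65, 39, 32, 71, 86, 94, 93, 94, 93, 96]
147 [89, 90, 88, 88, 91, 89, 87, 84, 78, 61, 35, 36, 67, 83, 86, 86, 84, 91, 87]
149 [129, 132, 136, 134, 119, 105, 97, 98, 98, 90, 93, 95, 92, 97, 98, 97, 99, 112, 130]
151 [133, 139, 137, 127, 109, 104, 104, 103, 103, 105, 102, 103, 105, 104, 104, 104, 103, 108, 131]
153 [129, 132, 134, 115, 134, 150, 153, 153, 150, 150, 153, 154, 154, 153, 151, 153, 153, 146, 129]
155 [133, 129, 120, 113, 129, 158, 165, 166, 168, 167, 165, 163, 165, 168, 169, 171, 171, 154, 133]
```

View pics/fin.png

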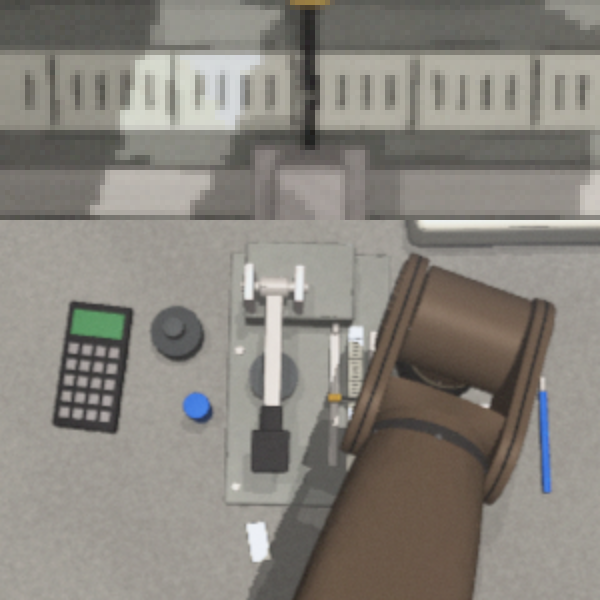

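The flag and index line up within a fraction of a pixel (about 0.2 mm). The lever is up and the gripper is clear.

```bash
python3 -c "
from plant import ctrl;print(ctrl.sign_off())"
```

```text
the job is handed in; nothing more can be done
None
```

The gauge is read and the rider is set against the pointer; I handed the job in at about 16.5 s on the robot's clock.

- **Press:** I pressed the pad in small steps until the spring firmed up, at about 34 mm of travel. I held there about 0.8 s, with readings of 10.1 and 10.2 N. The highest reading in the press was 10.2 N, well under the 20 N limit. I then let the lever come back up.
- **Rider:** I gripped the fin, slid it about 45 mm until its index met the pointer, trimmed the position, and let go.
- **Alignment:** The last check before release showed about 0.1 mm of misalignment. The wrist picture after release showed flag and index in line within about 0.2 mm, which is close to the limit of what that picture can resolve.
- **Bench:** The final top picture shows the lever up and the calculator, castle, left vial, pen and eraser where they were. The arm hid the frame and the right-hand vial in that picture, so I did not recheck them. The robot's path stayed clear of both.
- **Side forces:** While gripping the fin I saw up to about 6 N of side and vertical force. I brought it down to about 3 N before opening the gripper.

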